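Tip the perfume carton over in the drawer and shut it

TASK

The tall perfume carton stands upright in the pulled-out maple drawer, so the drawer cannot be shut. With a fingertip push near its top, tip it over sideways along the drawer, towards the side where there is room, so that it lies flat on the pink felt of the front bay; then push the drawer fully shut. Only push: do not slide the standing carton about, take it between the fingers or lift it, and leave all the other things where they are.

Things in the scene. Friction and masses are not known exactly. Their poses are not given: they have to be found in the camera images.
- carton: Cream perfume carton, navy band, gold lines, 50 x 35 x 120 mm, about 150 g, standing in the drawer's front bay. Origin: centre of its underside. Own x: its 50 mm width (at first roughly the drawer's pull direction); own y: its 35 mm thickness (roughly along the bay); own z: up its height. Pushed along y near the top it tips about its bottom edge; pushed low it only slides.
- carton_mid (a point): Centre of the carton, 60 mm above its origin along its own z.
- felt_bay (a point): Centre of the pink felt floor of the drawer's front bay, on its surface, 20 mm above the counter; moves with the drawer. x points into the chest (the way the drawer shuts), y along the bay, z up. Inside, the bay is 160 mm along x, 374 mm along y; end walls and back divider rise 45 mm, the drawer front 66 mm above the felt. A rear bay behind the divider holds stowed things.
- drawer_front (a point): Centre of the outer face of the drawer front, 46 mm above the counter; x points into the chest. The front is 420 mm wide along y, stands 6 to 86 mm above the counter, is 16 mm thick and laps over the chest's front edges. It is flat but for two brass knobs, 20 mm across and 18 mm proud, 140 mm either side of this point.
- chest: The fixed maple chest that the drawer runs in: 300 mm deep along x, 420 mm wide along y, 92 mm high. Origin: on the counter, middle of its front edge; x points into it, away from the drawer front. Its opening is 60 mm high above the felt: the carton passes under only when lying flat. Bottle and lipstick stand on its top.
- drawer (a joint): How far the drawer is out, m: 0 fully shut (hard stop), 0.17 to 0.19 at the start. It slides shut along +x of drawer_front with about 1.5 N of friction and stays where it is left.
- perfume: Frosted glass perfume bottle with gold cap, 34 x 60 x 98 mm, standing on top of the chest; origin: centre of its underside. Leave it alone.
- lipstick: Gold lipstick tube, 21 mm across, 78 mm high, standing on top of the chest; origin: centre of its underside. Leave it alone.
- compact: Round gold compact, 76 mm across, 12 mm high, its mirrored lid open and standing up to about 85 mm; on the counter beside the chest; origin: centre of its underside. Leave it alone.
- curler: Pink plastic eyelash curler, 110 mm long, 72 mm wide, 9 mm high, lying on the counter beside the chest; origin: its middle, underside. Leave it alone.
- comb: Round tortoiseshell acrylic comb, 92 mm across, 5 mm thick, lying on the counter beside the chest; origin: its middle, underside. Leave it alone.
- jar: Cream jar of frosted glass with white lid, 54 mm across, 42 mm high, on the counter beside the chest; origin: centre of its underside. Leave it alone.
Things that resemble listed ones, but are neither listed nor needed, are in the scene too. What is shaped like the carton but purple or red is not meant.

How it is judged:
On the way:
1. the carton lies flat on the felt of the front bay while the drawer is still well out (over 120 mm) (angle between carton's own z axis and vertical between 1.4 and 1.74 rad and z of carton_mid in the frame of felt_bay below 0.028 m and x of carton_mid in the frame of felt_bay between -0.065 and 0.065 m and y of carton_mid in the frame of felt_bay between -0.15 and 0.15 m and value of joint drawer above 0.12 m), for 0.2 s.
At the end, for the whole second after the job is handed in: The drawer is shut to within 6 mm, and the carton lies flat (its height axis within 10 degrees of level, its centre under 28 mm above the felt) and at rest inside the front bay (angle between carton's own z axis and vertical between 1.4 and 1.74 rad and z of carton_mid in the frame of felt_bay below 0.028 m and x of carton_mid in the frame of felt_bay between -0.065 and 0.065 m and y of carton_mid in the frame of felt_bay between -0.15 and 0.15 m and linear speed of carton below 0.02 m/s and angular speed of carton below 0.2 rad/s and value of joint drawer below 0.006 m); the robot touches nothing.
It fails at once if the carton is lifted (its centre over 82 mm above the felt) (z of carton_mid in the frame of felt_bay above 0.082 m).
It fails at once if the carton is slid or carried over 50 mm while standing (angle between carton's own z axis and vertical below 0.25 rad and distance of carton from where it was at the start of the episode above 0.05 m).
It fails at once if the carton is taken between the fingers (contact force between the fingers and carton above 0.3 N and x of the grasp point in the frame of carton between -0.019 and 0.019 m and y of the grasp point in the frame of carton between -0.0115 and 0.0115 m and z of the grasp point in the frame of carton between 0 and 0.135 m).
It fails at once if another thing is moved over 25 mm or tipped (distance of any of perfume, lipstick, compact, curler, comb, jar from where it was at the start of the episode above 0.025 m or angle between any of perfume, lipstick, compact, curler, comb, jar's own z axis and vertical above 0.35 rad).
It also fails if it takes over 58 s, if anything falls off the work surface, if the arm or the gripper's body presses on something with over 40 N, if the wrist force passes 120 N, or if a joint passes its speed limit or range.

ROBOT

A 6-joint arm with a two-finger parallel gripper is mounted at the origin on the work surface. World frame = base frame: x ahead of the robot, y to its left, z up, the work surface at z = 0. Lengths are in m, angles in rad, forces in N, time in s.
With the tool pointing down it reaches from about 0.375 to 0.975 m from the base axis. Payload 3.8 kg.
Tool frame: the origin (TCP) lies between the finger pads; the fingertips stand 17 mm ahead of it and the grasp point (between the pads) lies 2 mm behind it; y points along the fingers, z is the direction in which the jaws open and shut, and the axes are right-handed (so a half turn about y gives the same grasp; the last joint's range is limited). The gripper opens to 85 mm and grips with 20 to 120 N. Pads are 22 mm wide; open, the fingers measure 114 mm over their backs; the gripper's body (76 mm by 85 mm) begins 54 mm behind the grasp point. The pads swing forward as they close: fully open they stand 13 mm farther back than shut.
Start: joints at [1.295, 0.264, 1.604, -0, 1.274, -0.037], TCP at [0.16, 0.656, 0.248] pointing down, gripper open.
Joint ranges: [-2.63, 2.63], [-0.94, 2.18], [0.31, 2.57], [-1.31, 4.45], [0, 2.66], [-2.55, 2.55]. Speed limits (rad/s): [2.57, 2.57, 3.14, 3.14, 3.14, 3.14].

INTERFACE

Orientations are given as a rotation vector (axis times angle).
In Python, from workcell import bot, eyes, nets gives the robot as it stands. The module is installed in compiled form; this text tells all that it offers.
- The arm moves only by the tool jog_arm, never from a script. Its arguments are lists of equal length, an entry for each row: "turn": the turn, a rotation vector about the tool's x, y, z in rad, a list of three; "slide": the shift along the tool's x, y, z in mm, a list of three; "grip": the opening in per cent of the stroke, from 0 (shut) to 100 (fully open). A call has 1 to 5 rows; each row shifts and turns the commanded pose from where the row before left it, along the tool's axes as they then stand; what a row does not reach is not made up. A row lasts 1/10 s, in which the tool goes at most 50 mm and 8.59 degrees, less where a joint would pass 70% of its speed; a pose out of reach is approached as far as the arm can. A call with a gripper value outside its range is refused whole. The fingers move at their own pace and stop on an object; "newtons" is the grip in N (left out, the last holds). Time passes only in rows, so rows that do not move let the fingers close. It gives the time, the measured TCP pose, the force and the opening at its end, in the units of the state.
- bot.read_state(): the state, without advancing time (a new reading comes with each control period).
- eyes.read_camera(name): name is "scene" or "top" or "wrist"; returns a dict with "img" (400x640x3 uint8, red, green, blue), "depth" (400x640 float32, m along the optical axis (not along the pixel's ray), 0 where there is no reading), "intrinsics" (3x3 intrinsics, pixels), "distortion" ([k1, k2, p1, p2, k3] as OpenCV has them; the pictures are not rectified), "position" and "rotation" of the camera in the world. Camera axes: x right, y down, z forward; pixel columns grow to the right and rows downward; lengths in m; the calibration is good to about 2 mm. A picture is of the moment at which its call begins.
- bot.finish_job(): hands the job in, once; it reports no verdict.
Trained networks look in a picture, given as the dict that the camera call returned (one of the last four; its "shot" number tells which), for a name from the list of things; names that differ only in an ending like _2 or _b are one class to them, and where a whole thing is asked for, a point or a joint stands for the part that bears it (a point fixed in the world has none). Each returns a list of dicts, best first, with "conf" (0 to 1); they miss things now and then, are a little off and sometimes report something else, mostly with a low value. They report only what shows in the picture. A call takes as long as a camera call. They do not tell look-alikes from the thing itself.
- nets.search_frame(thing, picture): "xyz" ([x, y, z] in m, in the coordinates of the camera as it stood for that picture, good to about 4 mm: the middle of the surface that is visible of it).
The state is a dict: "time": time; "q": joint angles; "joint_vel": joint speeds; "joint_torque": joint torques, N m; "tool_pos": TCP position; "tcp_rot": TCP orientation; "wrist_force": force on the tool from outside, world axes, zero at the start; "torque": the same for the moment, N m; "width": opening from 0.0 (shut) to 1.0 (fully open).
Only numpy, scipy, OpenCV 4.12 (cv2) and the standard library are available. Lean on these libraries where they do the work, as an engineer would, in place of code of your own. Each camera call takes 0.05 s, during which the arm holds its last target.

## Working session

There is one attempt and no reset: what is moved stays moved. The work goes in short steps, Python scripts to look and compute and a tool call to move; the robot and the scene stay as the last step left them, time stands still between calls to the robot, and variables do not carry over. Pictures are saved under pics/ and viewed, and the job is handed in when it is done.

Besides the shell and the picture viewer there is one more tool, called as name(argument=value, ...) on one line, values as JSON. jog_arm: Moves the arm, as the interface text tells. Its arguments: {"type":"object","properties":{"turn":{"type":"array"},"slide":{"type":"array"},"grip":{"type":"array"},"newtons":{"type":"number"}},"required":["turn","slide","grip"]}

```bash
mkdir -p pics; ls; cat > h.py <<'E'
import numpy as np, cv2
from workcell import bot, eyes, nets
def save(p,name): cv2.imwrite('pics/'+name+'.png',cv2.cvtColor(p['img'],cv2.COLOR_RGB2BGR))
def world(p,xyz): return np.array(p['rotation'])@np.array(xyz)+np.array(p['position'])
def pix(p,u,v,d=None):
    K=np.array(p['intrinsics']);D=np.array(p['distortion'])
    if d is None:
        a=p['depth'][int(v)-1:int(v)+2,int(u)-1:int(u)+2]; a=a[a>0]; d=np.median(a)
    n=cv2.undistortPoints(np.array([[[u,v]]],float),K,D)[0,0]
    return world(p,[n[0]*d,n[1]*d,d])
def cloud(p):
    K=np.array(p['intrinsics']);D=np.array(p['distortion'])
    h,w=p['depth'].shape
    uv=np.stack(np.meshgrid(np.arange(w),np.arange(h)),-1).reshape(-1,1,2).astype(float)
    n=cv2.undistortPoints(uv,K,D)[:,0]
    d=p['depth'].reshape(-1,1)
    c=np.hstack([n*d,d])@np.array(p['rotation']).T+np.array(p['position'])
    c[d[:,0]<=0]=np.nan
    return c.reshape(h,w,3)
E
python3 - <<'E'
from h import *
print(bot.read_state())
for c in ['scene','top']:
    p=eyes.read_camera(c); save(p,c+'0')
    for t in ['carton','drawer_front','felt_bay','chest','perfume','lipstick','compact']:
        print(c,t,[(np.round(world(p,r['xyz']),3),round(r['conf'],2)) for r in nets.search_frame(t,p)][:3])
E
```

```text
pics
{'time': 0.0, 'q': array([ 1.29509261e+00,  2.64752447e-01,  1.60537832e+00, -1.19692016e-06,
        1.27369894e+00, -3.68961810e-02]), 'joint_vel': array([-0.00104631, -0.00017797, -0.00141864,  0.00061488,  0.00021162,
        0.00138342]), 'joint_torque': array([-6.95309154e-04, -5.15109229e+01, -3.67328525e+01,  1.25795941e-04,
        1.27140436e-02, -3.10565679e-05]), 'tool_pos': array([0.15947771, 0.6551751 , 0.24696013]), 'tcp_rot': array([-1.56486559,  0.18780817, -0.18726172]), 'wrist_force': array([-0.50171477, -0.23607693, -0.83610677]), 'torque': array([0.01807596, 0.02460321, 0.06788442]), 'width': 1.0005258813104614}
scene carton [(array([1.679, 0.272, 1.017]), 0.86), (array([1.86 , 0.452, 1.198]), 0.86), (array([1.984, 0.576, 1.322]), 0.79)]
scene drawer_front [(array([1.915, 0.507, 1.253]), 0.64)]
scene felt_bay [(array([1.925, 0.517, 1.263]), 0.68)]
scene chest [(array([ 1.271, -0.137,  0.609]), 0.76)]
scene perfume [(array([1.574, 0.166, 0.912]), 0.58)]
scene lipstick [(array([ 1.339, -0.069,  0.677]), 0.7)]
scene compact [(array([1.479, 0.071, 0.817]), 0.61)]
top carton [(array([1.128, 0.773, 2.204]), 0.9), (array([0.563, 0.208, 1.639]), 0.84), (array([0.901, 0.546, 1.977]), 0.79)]
top drawer_front [(array([ 0.28 , -0.075,  1.356]), 0.69)]
top felt_bay [(array([ 0.268, -0.087,  1.344]), 0.95)]
top chest [(array([ 0.031, -0.324,  1.107]), 0.56)]
top perfume [(array([-0.183, -0.538,  0.893]), 0.6)]
top lipstick [(array([ 0.193, -0.162,  1.269]), 0.67)]
top compact [(array([1.132, 0.777, 2.208]), 0.62)]
```

```bash
sed -i "s/np.array(p\['rotation'\])/RM(p)/g; s/^def save/from scipy.spatial.transform import Rotation as R\ndef RM(p):\n    r=np.array(p['rotation'],float); return R.from_rotvec(r).as_matrix() if r.size==3 else r\ndef save/" h.py
python3 - <<'E'
from h import *
print(R.from_rotvec(bot.read_state()['tcp_rot']).as_matrix().round(3))
for c in ['scene','top']:
    p=eyes.read_camera(c); save(p,c+'0'); print(p['rotation'],p['position'])
    for t in ['carton','drawer_front','felt_bay','chest','perfume','lipstick','compact']:
        print(c,t,[(np.round(world(p,r['xyz']),3),round(r['conf'],2)) for r in nets.search_frame(t,p)][:3])
E
```

```text
[[ 0.972  0.     0.237]
 [-0.237  0.     0.972]
 [ 0.    -1.     0.   ]]
[-1.78341061 -1.38393756  0.74339811] [ 1.24107165 -0.16690085  0.57901486]
scene carton [(array([0.357, 0.05 , 0.076]), 0.95), (array([0.543, 0.159, 0.093]), 0.8), (array([0.372, 0.157, 0.088]), 0.73)]
scene drawer_front [(array([0.504, 0.008, 0.036]), 0.65)]
scene felt_bay [(array([0.731, 0.007, 0.143]), 0.73), (array([0.498, 0.009, 0.038]), 0.56)]
scene chest [(array([0.842, 0.064, 0.091]), 0.9)]
scene perfume [(array([0.734, 0.01 , 0.144]), 0.8), (array([0.503, 0.008, 0.039]), 0.27)]
scene lipstick [(array([0.84 , 0.061, 0.093]), 0.2)]
scene compact [(array([0.476, 0.347, 0.022]), 0.7)]
[-2.1609388   2.11685253 -0.16615684] [ 0.3509259  -0.0039649   1.42703687]
top carton [(array([0.35 , 0.26 , 0.124]), 0.86), (array([0.515, 0.161, 0.141]), 0.85), (array([0.336, 0.054, 0.115]), 0.83)]
top drawer_front [(array([0.561, 0.067, 0.014]), 0.9)]
top felt_bay [(array([0.561, 0.066, 0.017]), 0.74)]
top chest [(array([0.699, 0.093, 0.094]), 0.7)]
top perfume [(array([0.71 , 0.015, 0.159]), 0.77)]
top lipstick [(array([0.716, 0.195, 0.163]), 0.64)]
top compact [(array([0.454, 0.359, 0.014]), 0.8)]
```

View pics/scene0.png

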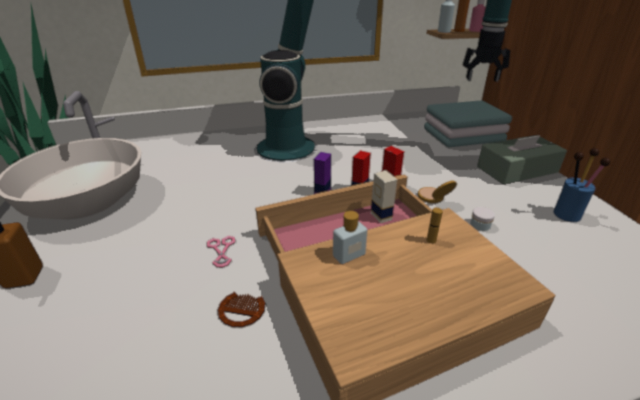

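View pics/top0.png

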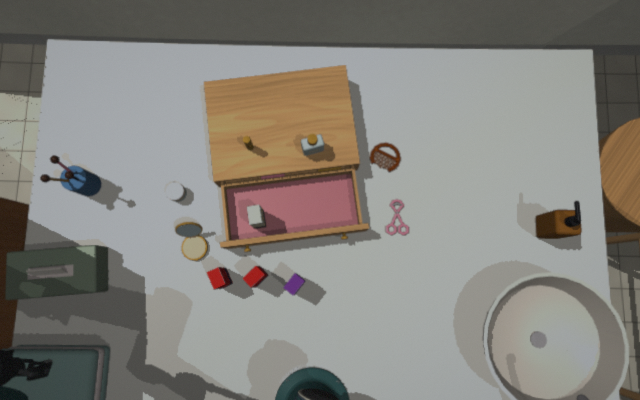

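```bash
python3 - <<'E'
from h import *
p=eyes.read_camera('top'); c=cv2.resize(p['img'][160:310,170:380],None,fx=3.5,fy=3.5,interpolation=cv2.INTER_CUBIC); cv2.imwrite('pics/crop1.png',c[:,:,::-1])
W=cloud(p)
# carton top points
Z=W[...,2]
def box(u0,u1,v0,v1,zl,zh):
    a=W[v0:v1,u0:u1].reshape(-1,3); a=a[(a[:,2]>zl)&(a[:,2]<zh)]; return a
a=box(235,275,195,240,.125,.155)
print('carton top',len(a),np.median(a,0),a.min(0),a.max(0))
r=cv2.minAreaRect((a[:,:2]*1000).astype(np.float32)); print(r)
a=box(205,375,220,255,.075,.097); print('front rim',len(a)); 
l=cv2.fitLine((a[:,:2]).astype(np.float32),cv2.DIST_HUBER,0,.001,.001).ravel(); print(l, a[np.argmin(a[:,1])],a[np.argmax(a[:,1])])
a=box(195,365,60,190,.085,.1); r=cv2.minAreaRect((a[:,:2]*1000).astype(np.float32)); print('chest',r, cv2.boxPoints(r))
for n,b in dict(red1=(205,235,262,292),red2=(240,270,262,292),pur=(282,308,270,298)).items():
    a=box(*b,.09,.15); print(n,len(a),np.median(a,0).round(3),a.min(0).round(3),a.max(0).round(3))
for n,uv in dict(feltm=(290,205),feltr=(340,205),wallr=(357,195),knob1=(247,249),knob2=(343,237)).items(): print(n,pix(p,*uv).round(3))
E
```

```text
carton top 250 [0.51875777 0.16657835 0.13966249] [0.49286675 0.14687782 0.12520875] [0.5468953  0.1864692  0.14777786]
((519.9627685546875, 166.9234619140625), (50.828025817871094, 35.18547821044922), 9.94821834564209)
front rim 908
[ 0.14797643 -0.9889909   0.46489495  0.09848451] [ 0.4956993  -0.14771142  0.08197393] [0.44803334 0.26603514 0.08130339]
chest ((797.4929809570312, 107.96437072753906), (303.8716735839844, 419.80908203125), 8.57889461517334) [[ 615.9454    292.85596 ]
 [ 678.5688   -122.256065]
 [ 979.0406    -76.927216]
 [ 916.4172    338.1848  ]]
red1 289 [0.349 0.262 0.12 ] [0.322 0.238 0.09 ] [0.379 0.289 0.127]
red2 265 [0.355 0.164 0.12 ] [0.326 0.137 0.091] [0.383 0.195 0.126]
pur 253 [0.337 0.056 0.12 ] [0.308 0.028 0.093] [0.366 0.084 0.127]
feltm [0.566 0.077 0.019]
feltr [ 0.569 -0.071  0.019]
wallr [ 0.593 -0.118  0.062]
knob1 [0.432 0.194 0.055]
knob2 [ 0.472 -0.079  0.052]
```

View pics/crop1.png

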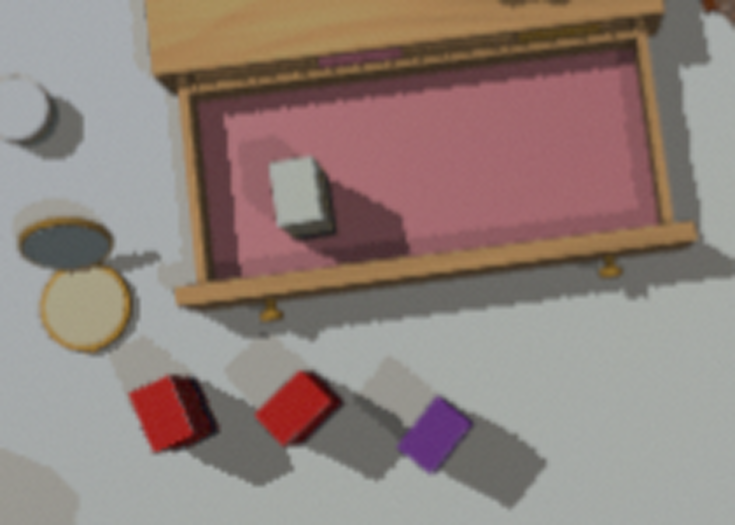

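The cream carton at top px (256,215) is inside the drawer. The red ones at (219,278) and (256,276) and the purple one at (295,284) stand on the counter. The crop confirms that the cream one is meant. It stands about 100 mm towards the +y end of the bay, so it has to tip towards -y.

jog_arm(turn=[[0, -0.13, 0], [0, -0.13, 0], [0, -0.128, 0], [0, 0, 0]], slide=[[0, 0, 0], [0, 0, 0], [0, 0, 0], [0, 0, 0]], grip=[0, 0, 0, 0])

```text
time: 2.05
tool_pos: [0.1597, 0.6558, 0.2483]
tcp_rot: [-1.568, -0.117, 0.117]
wrist_force: [0.4, 0.5, 0.3]
width: 0.331
```

```bash
cat >> h.py <<'E'
th=np.deg2rad(8.55); X=np.array([np.cos(th),np.sin(th),0]);Y=np.array([-np.sin(th),np.cos(th),0])
FELT=np.array([.558,.072,.02])
def st():
    s=bot.read_state(); M=R.from_rotvec(s['tcp_rot']).as_matrix(); t=np.array(s['tool_pos'])-FELT
    print('t',s['time'],'tcp',np.round(s['tool_pos'],4),'felt-frame',np.round([t@X,t@Y,t[2]],4),'F',np.round(s['wrist_force'],2),'w',round(s['width'],3)); print(M.round(3)); return s,M
E
python3 - <<'E'
from h import *
s,M=st(); tgt=FELT-.0235*X+.155*Y; tgt[2]=.135
print('tool delta mm',(M.T@(tgt-s['tool_pos'])*1000).round(1))
E
```

```text
t 2.05 tcp [0.1597 0.6558 0.2483] felt-frame [-0.3071  0.6366  0.2283] F [0.37 0.51 0.26] w 0.331
[[ 0.989  0.    -0.149]
 [ 0.149 -0.     0.989]
 [ 0.    -1.    -0.   ]]
tool delta mm [ 283.5  113.3 -481.6]
```

jog_arm(turn=[[0, 0, 0], [0, 0, 0], [0, 0, 0], [0, 0, 0], [0, 0, 0]], slide=[[20, 0, -34], [20, 0, -34], [20, 0, -34], [20, 0, -34], [20, 0, -34]], grip=[0, 0, 0, 0, 0])

```text
time: 2.55
tool_pos: [0.2846, 0.5014, 0.2484]
tcp_rot: [-1.567, -0.115, 0.114]
wrist_force: [0.2, -0.2, 0.1]
width: -0.001
```

jog_arm(turn=[[0, 0, 0], [0, 0, 0], [0, 0, 0], [0, 0, 0], [0, 0, 0]], slide=[[20, 0, -34], [20, 0, -34], [20, 0, -34], [20, 0, -34], [20, 0, -34]], grip=[0, 0, 0, 0, 0])

```text
time: 3.05
tool_pos: [0.4088, 0.348, 0.2486]
tcp_rot: [-1.567, -0.115, 0.114]
wrist_force: [0.1, 0.5, 0.0]
width: 0.0
```

jog_arm(turn=[[0, 0, 0], [0, 0, 0], [0, 0, 0], [0, 0, 0], [0, 0, 0]], slide=[[20, 0, -30], [20, 0, -30], [20, 0, -30], [20, 0, -30], [0, 0, 0]], grip=[0, 0, 0, 0, 0])

```text
time: 3.55
tool_pos: [0.5075, 0.2396, 0.2485]
tcp_rot: [-1.569, -0.113, 0.11]
wrist_force: [-0.8, 0.0, -0.5]
width: -0.001
```

```bash
python3 - <<'E'
from h import *
s,M=st(); tgt=FELT-.0235*X+.155*Y; tgt[2]=.135
print('tool delta mm',(M.T@(tgt-s['tool_pos'])*1000).round(1))
p=eyes.read_camera('top'); c=cv2.resize(p['img'][160:310,170:380],None,fx=3,fy=3); cv2.imwrite('pics/crop2.png',c[:,:,::-1])
E
```

```text
t 3.55 tcp [0.5075 0.2396 0.2485] felt-frame [-0.025   0.1732  0.2285] F [-0.83  0.01 -0.54] w -0.001
[[ 0.99   0.002 -0.141]
 [ 0.141 -0.001  0.99 ]
 [ 0.001 -1.    -0.001]]
tool delta mm [  1.5 113.5 -18.1]
```

View pics/crop2.png

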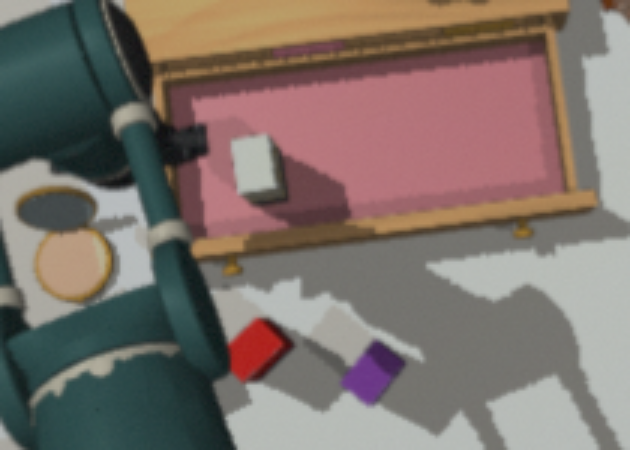

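The gripper (crop about (185,140)) stands on the +y side of the cream carton (258,165). Now descend.

jog_arm(turn=[[0, 0, 0], [0, 0, 0], [0, 0, 0], [0, 0, 0], [0, 0, 0]], slide=[[0, 30, 0], [0, 30, 0], [0, 30, 0], [1, 23, -5], [0, 0, 0]], grip=[0, 0, 0, 0, 0])

```text
time: 4.1
tool_pos: [0.5029, 0.2372, 0.1313]
tcp_rot: [-1.57, -0.11, 0.123]
wrist_force: [-0.1, 0.1, -0.2]
width: 0.004
```

```bash
python3 - <<'E'
from h import *
st()
p=eyes.read_camera('scene'); c=cv2.resize(p['img'][130:280,240:470],None,fx=3.4,fy=3.4); cv2.imwrite('pics/crop3.png',c[:,:,::-1])
E
```

```text
t 4.1 tcp [0.5029 0.2372 0.1313] felt-frame [-0.0299  0.1715  0.1113] F [-0.11  0.09 -0.23] w 0.004
[[ 0.989 -0.008 -0.148]
 [ 0.148 -0.003  0.989]
 [-0.008 -1.    -0.002]]
```

View pics/crop3.png

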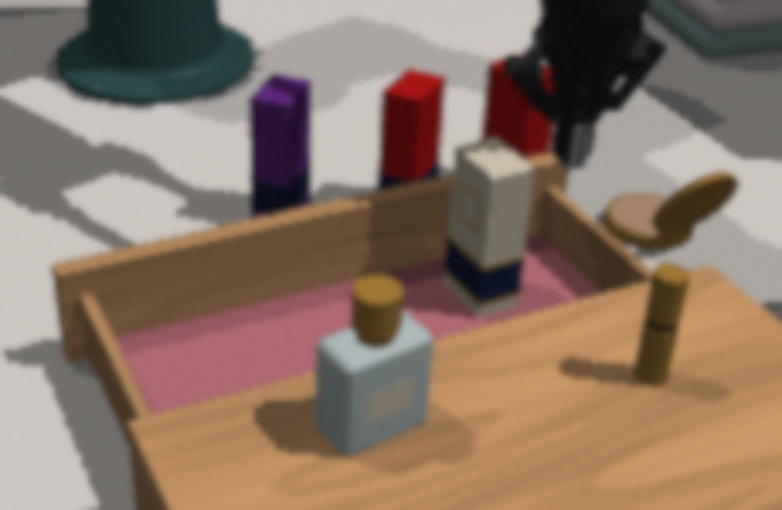

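The fingertips sit next to the carton's upper part: tip at about (578,155), carton top at (490,155). Now push towards -y.

jog_arm(turn=[[0, 0, 0], [0, 0, 0], [0, 0, 0], [0, 0, 0], [0, 0, 0]], slide=[[6, 0, -12], [0, 0, -12], [0, 0, -8], [0, 0, -7], [0, 0, -7]], grip=[0, 0, 0, 0, 0])

```text
time: 4.65
tool_pos: [0.5199, 0.1924, 0.136]
tcp_rot: [-1.567, -0.117, 0.116]
wrist_force: [-0.3, 0.1, 0.7]
width: -0.0
```

jog_arm(turn=[[0, 0, 0], [0, 0, 0], [0, 0, 0], [0, 0, 0], [0, 0, 0]], slide=[[0, 0, -6], [0, 0, -6], [0, 0, -6], [0, 0, -6], [0, 0, 0]], grip=[0, 0, 0, 0, 0])

```text
time: 5.15
tool_pos: [0.523, 0.1687, 0.1352]
tcp_rot: [-1.568, -0.116, 0.117]
wrist_force: [-0.3, -0.1, 0.1]
width: -0.004
```

```bash
python3 - <<'E'
from h import *
st()
p=eyes.read_camera('scene'); c=cv2.resize(p['img'][130:280,240:470],None,fx=3.4,fy=3.4); cv2.imwrite('pics/crop4.png',c[:,:,::-1])
E
```

```text
t 5.15 tcp [0.523  0.1687 0.1352] felt-frame [-0.0202  0.1009  0.1152] F [-0.35 -0.14  0.08] w -0.004
[[ 0.989 -0.    -0.148]
 [ 0.148 -0.     0.989]
 [-0.    -1.    -0.   ]]
```

View pics/crop4.png

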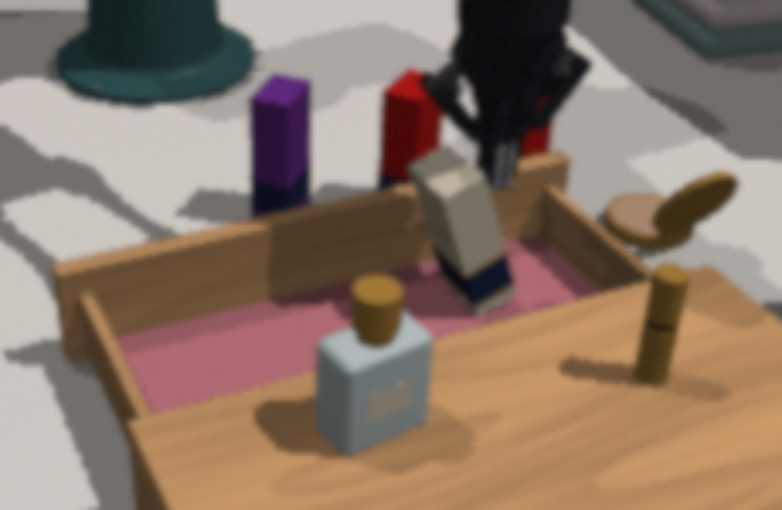

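The carton is tilted well over, pivoting on its lower edge at (480,305). I'll push on a little.

jog_arm(turn=[[0, 0, 0], [0, 0, 0], [0, 0, 0], [0, 0, 0], [0, 0, 0]], slide=[[0, 0, -6], [0, 0, -6], [0, 0, 0], [0, 0, 0], [0, 0, 0]], grip=[0, 0, 0, 0, 0])

```text
time: 5.7
tool_pos: [0.5248, 0.1576, 0.1353]
tcp_rot: [-1.568, -0.117, 0.117]
wrist_force: [0.6, 0.2, 0.5]
width: -0.001
```

```bash
python3 - <<'E'
from h import *
st()
p=eyes.read_camera('scene'); c=cv2.resize(p['img'][130:280,240:470],None,fx=3.4,fy=3.4); cv2.imwrite('pics/crop5.png',c[:,:,::-1])
E
```

```text
t 5.7 tcp [0.5248 0.1576 0.1353] felt-frame [-0.0201  0.0896  0.1153] F [0.61 0.21 0.47] w -0.001
[[ 0.989  0.    -0.149]
 [ 0.149  0.     0.989]
 [ 0.    -1.     0.   ]]
```

View pics/crop5.png

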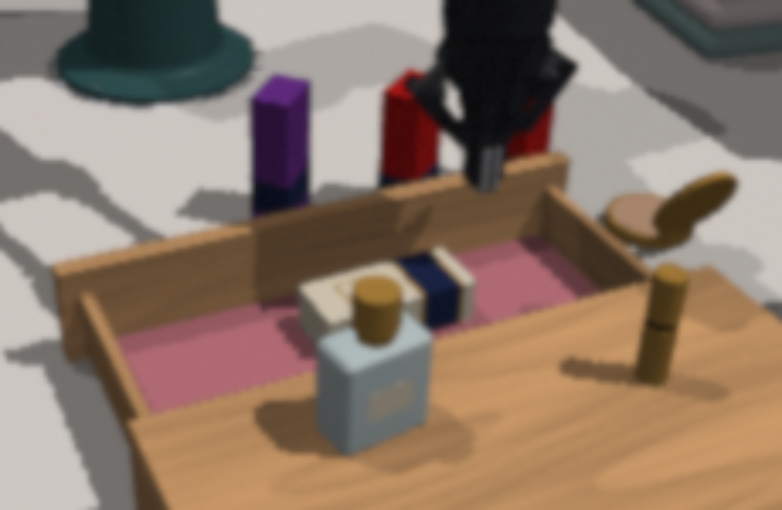

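The carton lies flat (cream/navy at (385,290)). Next: raise the arm, move to the robot side of the drawer front, and check the poses.

jog_arm(turn=[[0, 0, 0], [0, 0, 0], [0, 0, 0], [0, 0, 0], [0, 0, 0]], slide=[[0, -30, 0], [0, -30, 0], [-35, 0, -23], [-35, 0, -23], [-35, 0, -23]], grip=[0, 0, 0, 0, 0])

```text
time: 6.25
tool_pos: [0.4304, 0.0733, 0.1956]
tcp_rot: [-1.568, -0.119, 0.118]
wrist_force: [-0.2, -0.1, 0.5]
width: 0.005
```

jog_arm(turn=[[0, 0, 0]], slide=[[0, 0, 0]], grip=[0])

```text
time: 6.35
tool_pos: [0.4271, 0.0717, 0.1942]
tcp_rot: [-1.569, -0.113, 0.119]
wrist_force: [-0.6, 0.8, -0.7]
width: -0.0
```

```bash
python3 - <<'E'
from h import *
s,M=st(); tgt=FELT-.125*X+.02*Y; tgt[2]=.072
print('tool delta mm',(M.T@(tgt-s['tool_pos'])*1000).round(1))
p=eyes.read_camera('top'); c=cv2.resize(p['img'][160:310,170:380],None,fx=3.5,fy=3.5); cv2.imwrite('pics/crop6.png',c[:,:,::-1])
p=eyes.read_camera('scene'); save(p,'scene6')
print([(np.round(world(p,r['xyz']),3),round(r['conf'],2)) for r in nets.search_frame('carton',p)])
E
```

```text
t 6.35 tcp [0.4271 0.0717 0.1942] felt-frame [-0.1295  0.0192  0.1742] F [-0.6   0.76 -0.69] w -0.0
[[ 0.989 -0.003 -0.147]
 [ 0.147 -0.001  0.989]
 [-0.004 -1.    -0.001]]
tool delta mm [  4.9 122.2   0.9]
[(array([0.357, 0.048, 0.076]), 0.89), (array([0.369, 0.158, 0.088]), 0.64), (array([0.545, 0.103, 0.055]), 0.57), (array([0.366, 0.258, 0.091]), 0.57)]
```

View pics/crop6.png

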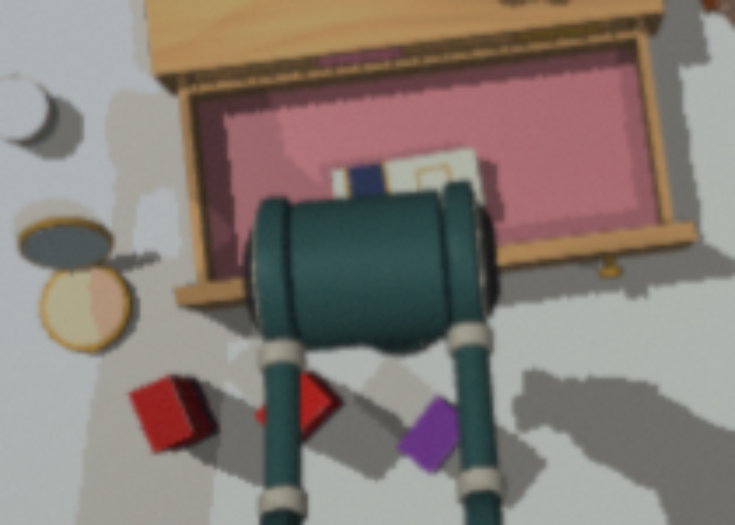

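View pics/scene6.png

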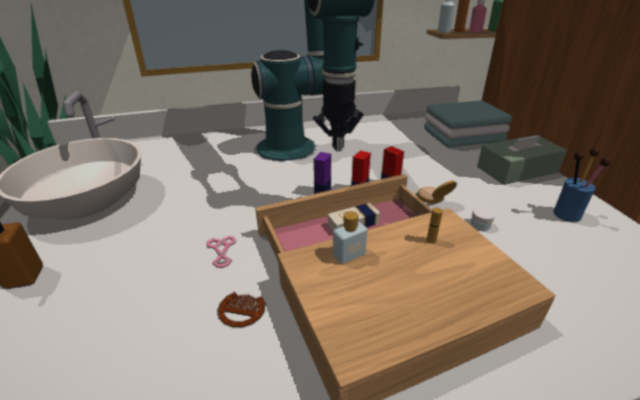

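The carton lies flat: scene (355,220), surface at z = 0.055 as expected. Now descend in front of the drawer front.

jog_arm(turn=[[0, 0, 0], [0, 0, 0], [0, 0, 0], [0, 0, 0], [0, 0, 0]], slide=[[2, 30, 0], [0, 30, 0], [0, 30, 0], [0, 30, 0], [0, 2, 0]], grip=[0, 0, 0, 0, 0])

```text
time: 7.0
tool_pos: [0.4307, 0.0744, 0.0696]
tcp_rot: [-1.568, -0.112, 0.124]
wrist_force: [-1.9, 0.6, -0.6]
width: 0.003
```

jog_arm(turn=[[0, 0, 0]], slide=[[0, 0, 0]], grip=[0])

```text
time: 7.1
tool_pos: [0.4334, 0.0746, 0.0729]
tcp_rot: [-1.568, -0.116, 0.119]
wrist_force: [-0.2, 0.1, -0.5]
width: -0.001
```

```bash
python3 - <<'E'
from h import *
st()
p=eyes.read_camera('scene'); c=cv2.resize(p['img'][100:280,240:470],None,fx=3.3,fy=3.3); cv2.imwrite('pics/crop7.png',c[:,:,::-1])
E
```

```text
t 7.1 tcp [0.4334 0.0746 0.0729] felt-frame [-0.1228  0.021   0.0529] F [-0.22  0.11 -0.53] w -0.001
[[ 0.989 -0.002 -0.149]
 [ 0.149 -0.     0.989]
 [-0.002 -1.     0.   ]]
```

View pics/crop7.png

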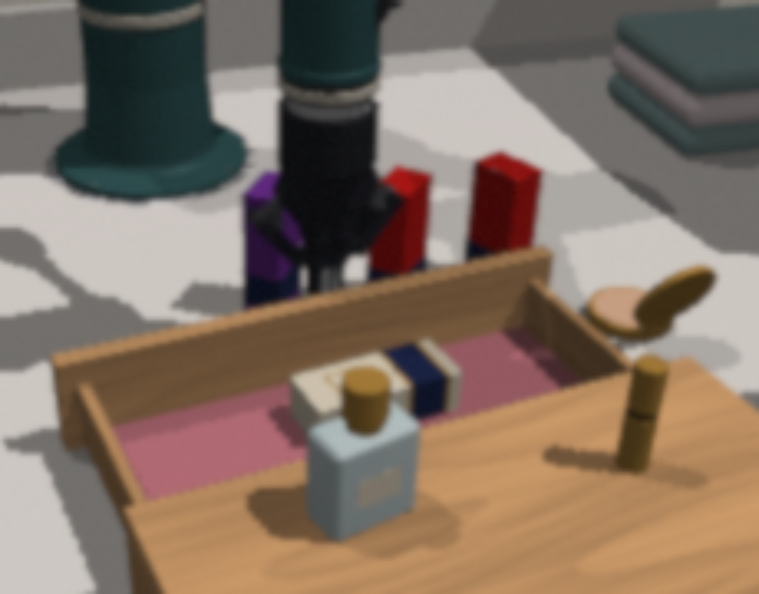

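The fingers are behind the drawer front at (325,280), touching nothing. Now push it shut.

jog_arm(turn=[[0, 0, 0], [0, 0, 0], [0, 0, 0], [0, 0, 0], [0, 0, 0]], slide=[[5, 0, 0], [5, 0, 0], [6, 0, 0], [8, 0, 0], [10, 0, 0]], grip=[0, 0, 0, 0, 0])

```text
time: 7.65
tool_pos: [0.4671, 0.0791, 0.0734]
tcp_rot: [-1.568, -0.117, 0.118]
wrist_force: [-1.5, -0.5, 1.4]
width: -0.002
```

jog_arm(turn=[[0, 0, 0], [0, 0, 0], [0, 0, 0], [0, 0, 0], [0, 0, 0]], slide=[[12, 0, 0], [12, 0, 0], [12, 0, 0], [12, 0, 0], [12, 0, 0]], grip=[0, 0, 0, 0, 0])

```text
time: 8.15
tool_pos: [0.5272, 0.0881, 0.0731]
tcp_rot: [-1.568, -0.117, 0.117]
wrist_force: [-1.9, -1.0, 1.4]
width: 0.001
```

jog_arm(turn=[[0, 0, 0], [0, 0, 0], [0, 0, 0], [0, 0, 0], [0, 0, 0]], slide=[[12, 0, 0], [12, 0, 0], [11, 0, 0], [9, 0, 0], [7, 0, 0]], grip=[0, 0, 0, 0, 0])

```text
time: 8.65
tool_pos: [0.5774, 0.0958, 0.0732]
tcp_rot: [-1.568, -0.117, 0.117]
wrist_force: [-1.5, -1.1, 1.4]
width: -0.002
```

```bash
python3 - <<'E'
from h import *
st()
p=eyes.read_camera('scene'); c=cv2.resize(p['img'][100:280,240:470],None,fx=3.3,fy=3.3); cv2.imwrite('pics/crop8.png',c[:,:,::-1])
E
```

```text
t 8.65 tcp [0.5774 0.0958 0.0732] felt-frame [0.0228 0.0206 0.0532] F [-1.47 -1.12  1.38] w -0.002
[[ 0.989  0.    -0.149]
 [ 0.149  0.     0.989]
 [ 0.    -1.     0.   ]]
```

View pics/crop8.png

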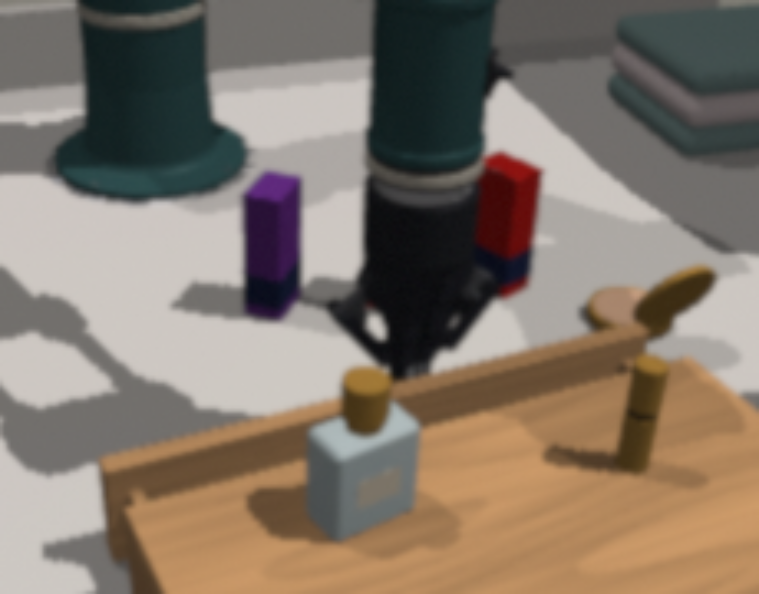

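jog_arm(turn=[[0, 0, 0], [0, 0, 0], [0, 0, 0], [0, 0, 0], [0, 0, 0]], slide=[[7, 0, 0], [7, 0, 0], [6, 0, 0], [5, 0, 0], [4, 0, 0]], grip=[0, 0, 0, 0, 0])

```text
time: 9.2
tool_pos: [0.6056, 0.1001, 0.0732]
tcp_rot: [-1.567, -0.117, 0.117]
wrist_force: [-0.7, -0.5, 0.9]
width: 0.005
```

jog_arm(turn=[[0, 0, 0], [0, 0, 0], [0, 0, 0], [0, 0, 0]], slide=[[3, 0, 0], [2, 0, 0], [2, 0, 0], [0, 0, 0]], grip=[0, 0, 0, 0])

```text
time: 9.6
tool_pos: [0.6126, 0.101, 0.0734]
tcp_rot: [-1.568, -0.118, 0.116]
wrist_force: [0.2, -0.3, -0.5]
width: 0.001
```

```bash
python3 - <<'E'
from h import *
st()
p=eyes.read_camera('scene'); c=cv2.resize(p['img'][100:280,240:470],None,fx=3.3,fy=3.3); cv2.imwrite('pics/crop9.png',c[:,:,::-1])
E
```

```text
t 9.6 tcp [0.6126 0.101  0.0734] felt-frame [0.0583 0.0205 0.0534] F [ 0.18 -0.31 -0.53] w 0.001
[[ 0.989  0.001 -0.149]
 [ 0.149  0.     0.989]
 [ 0.001 -1.    -0.   ]]
```

View pics/crop9.png

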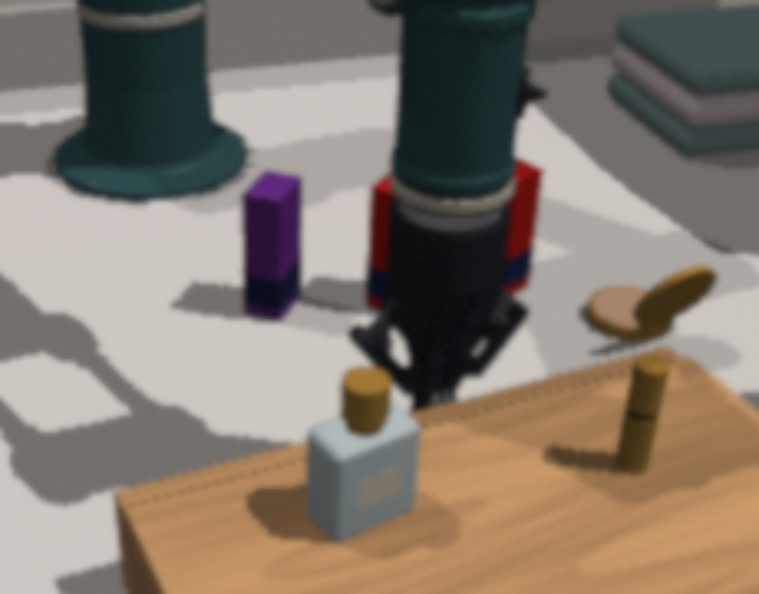

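The drawer looks almost flush but there is no stop force yet. I'll press on gently until the force rises.

jog_arm(turn=[[0, 0, 0], [0, 0, 0], [0, 0, 0]], slide=[[2, 0, 0], [2, 0, 0], [0, 0, 0]], grip=[0, 0, 0])

```text
time: 9.95
tool_pos: [0.6166, 0.1015, 0.0734]
tcp_rot: [-1.568, -0.118, 0.117]
wrist_force: [0.1, -0.2, 0.3]
width: -0.001
```

jog_arm(turn=[[0, 0, 0], [0, 0, 0], [0, 0, 0]], slide=[[1, 0, 0], [1, 0, 0], [0, 0, 0]], grip=[0, 0, 0])

```text
time: 10.25
tool_pos: [0.6184, 0.1018, 0.0734]
tcp_rot: [-1.568, -0.117, 0.117]
wrist_force: [-0.8, -0.3, 0.8]
width: -0.0
```

jog_arm(turn=[[0, 0, 0], [0, 0, 0], [0, 0, 0]], slide=[[1, 0, 0], [1, 0, 0], [0, 0, 0]], grip=[0, 0, 0])

```text
time: 10.55
tool_pos: [0.6203, 0.1021, 0.0733]
tcp_rot: [-1.568, -0.117, 0.117]
wrist_force: [-0.2, -0.6, 0.5]
width: -0.001
```

```bash
python3 - <<'E'
from h import *
st()
p=eyes.read_camera('top'); W=cloud(p)
a=W[150:200,200:365].reshape(-1,3)
a=a[(a[:,2]>.07)&(a[:,2]<.11)]; b=a-FELT; x=b@X; y=b@Y; z=a[:,2]
for lo in np.arange(.05,.12,.004):
    m=(x>=lo)&(x<lo+.004)&(abs(y)<.2); print(round(lo,3),m.sum(),np.round(np.median(z[m]),4) if m.any() else '')
c=cv2.resize(p['img'][140:260,190:380],None,fx=4,fy=4); cv2.imwrite('pics/crop10.png',c[:,:,::-1])
E
```

```text
t 10.55 tcp [0.6203 0.1021 0.0733] felt-frame [0.0661 0.0205 0.0533] F [-0.18 -0.62  0.49] w -0.001
[[ 0.989  0.    -0.149]
 [ 0.149 -0.     0.989]
 [ 0.    -1.    -0.   ]]
0.05 3 0.108
0.054 0 
0.058 0 
0.062 0 
0.066 0 
0.07 0 
0.074 169 0.0828
0.078 109 0.0859
0.082 115 0.0852
0.086 122 0.0855
0.09 173 0.0891
0.094 113 0.0914
0.098 123 0.0913
0.102 114 0.0917
0.106 115 0.0915
0.11 111 0.0922
0.114 111 0.092
0.118 111 0.0915
```

View pics/crop10.png

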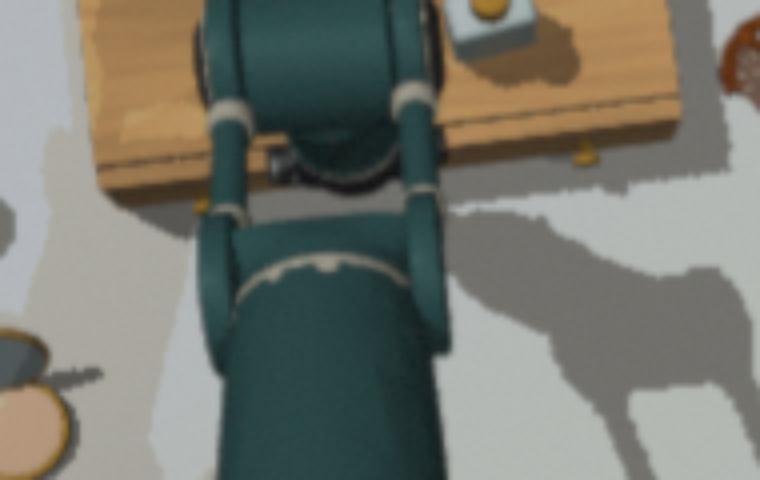

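jog_arm(turn=[[0, 0, 0], [0, 0, 0], [0, 0, 0]], slide=[[1, 0, 0], [1, 0, 0], [0, 0, 0]], grip=[0, 0, 0])

```text
time: 10.9
tool_pos: [0.6204, 0.1022, 0.073]
tcp_rot: [-1.568, -0.114, 0.12]
wrist_force: [-6.6, -1.4, 3.6]
width: -0.0
```

jog_arm(turn=[[0, 0, 0], [0, 0, 0]], slide=[[1, 0, 0], [0, 0, 0]], grip=[0, 0])

```text
time: 11.1
tool_pos: [0.6204, 0.1022, 0.0729]
tcp_rot: [-1.568, -0.112, 0.122]
wrist_force: [-9.2, -1.8, 6.0]
width: 0.006
```

The drawer has reached its hard stop: the TCP stopped advancing and the force rose to 9 N. Back off and lift.

jog_arm(turn=[[0, 0, 0], [0, 0, 0], [0, 0, 0], [0, 0, 0], [0, 0, 0]], slide=[[-10, 0, 0], [-20, 0, 0], [-25, 0, 0], [-25, 0, 0], [0, 0, 0]], grip=[0, 0, 0, 0, 0])

```text
time: 11.6
tool_pos: [0.5404, 0.0904, 0.0724]
tcp_rot: [-1.568, -0.115, 0.119]
wrist_force: [-0.1, 0.1, -0.5]
width: -0.003
```

jog_arm(turn=[[0, 0, 0], [0, 0, 0], [0, 0, 0], [0, 0, 0], [0, 0, 0]], slide=[[0, -40, 0], [0, -40, 0], [0, -40, 0], [0, 0, 0], [0, 0, 0]], grip=[0, 0, 0, 0, 0])

```text
time: 12.1
tool_pos: [0.5459, 0.091, 0.1954]
tcp_rot: [-1.567, -0.121, 0.113]
wrist_force: [0.1, 0.2, -1.4]
width: 0.002
```

```bash
python3 - <<'E'
from h import *
st()
p=eyes.read_camera('top'); W=cloud(p)
a=W[150:200,200:365].reshape(-1,3)
a=a[(a[:,2]>.07)&(a[:,2]<.11)]; b=a-FELT; x=b@X; y=b@Y; z=a[:,2]
m=(abs(y)<.2)&(z>.078)&(z<.088); print('front',np.percentile(x[m],[1,50,99]))
m=(abs(y)<.2)&(z>.0895); print('chest',np.percentile(x[m],[.2,1,3]))
save(p,'top11'); p=eyes.read_camera('scene'); save(p,'scene11')
E
```

```text
t 12.1 tcp [0.5459 0.091  0.1954] felt-frame [-0.0092  0.0206  0.1754] F [ 0.13  0.2  -1.42] w 0.002
[[ 0.989  0.005 -0.149]
 [ 0.149  0.001  0.989]
 [ 0.005 -1.    -0.   ]]
front [0.07495945 0.08717378 0.17375553]
chest [0.07683921 0.08276613 0.09155262]
```

View pics/scene11.png

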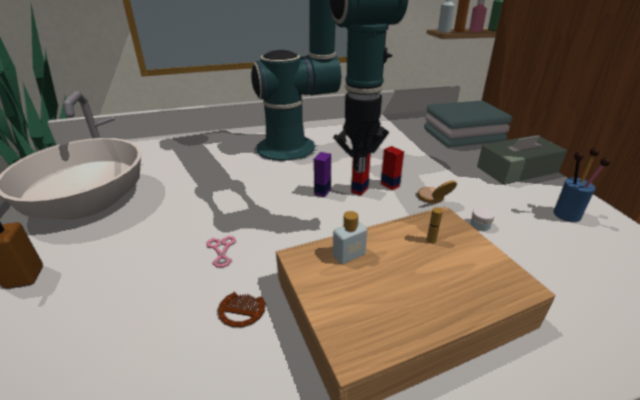

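View pics/top11.png

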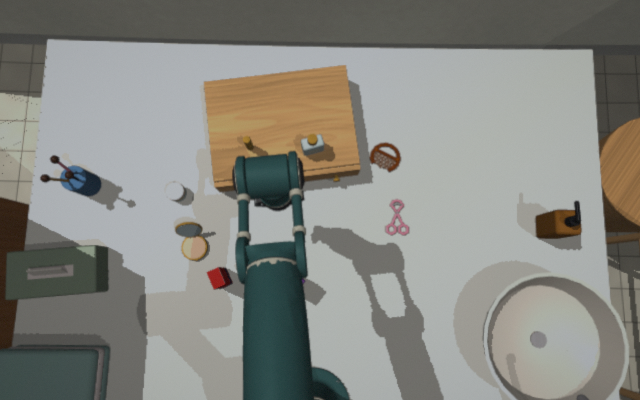

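The drawer is flush with the chest, the other things are where they were, and the arm is clear.

```bash
python3 -c "
from workcell import bot
print(bot.finish_job())"
```

```text
the job is handed in; nothing more can be done
None
```

I tipped the cream carton over along the bay towards -y with one closed-finger push near its top, then pushed the drawer shut from its front face. I backed the arm clear and handed the job in at about 12 s.

**Carton:** before shutting, the camera showed it lying flat on the felt, with its upper face at z = 0.055 m as expected. I could not see it again once the drawer was closed, so its final position in the bay is inferred.

**Drawer:** it reached its hard stop, with the TCP no longer advancing and about 9 N of wrist force. The last top-camera depths scattered too much for a fine figure. The last clean reading, just before the final press, left a gap of about 1 mm.

**Other things:** by eye in the last pictures they stand where they were, and the wrist force away from contact was about zero. The hand-in gives no verdict.

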